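# Reset a seized length stop to its setting block

### The job

Set the cut-length stop to the orange setting block: the stop's black T-knob was overtightened and is stuck, so break it loose anticlockwise with a firm twist and undo it by about a sixth of a turn, without dragging the stop while it is still clamped. Then slide the stop along until its anvil lightly nips the block against the blue fence, with no more than a gentle fingertip push on the block, and screw the knob firmly tight again while keeping that light push, so that the block stays held without play. Let go, and leave the other things on the bench alone.

Things in the scene. Friction and masses are not known exactly. Their poses are not given: they have to be found in the camera images.
- length_stop: Cut-length stop fixture, fixed to the bench: aluminium bed 100 mm wide (x), 350 mm long (y), 12 mm thick, with two low steel strips, a steel wear strip in its middle slot, a blue fence 36 mm high on its -y end and a white scale along its -x edge. Origin: centre of the bed's underside, on the bench; z up. The fence's inner face is at y = -150 mm. The stop slides along y; -y is towards the fence.
- fence_face (a point): Point on the fence's inner face, in the middle of the bed, 23 mm above the bench; axes as the fixture's.
- stop: Sliding stop: grey saddle 82 mm (x) by 46 mm (y), top 46 mm above the bench, T-knob on top; 3.5 kg, moves only along the fixture's y. Origin: on the bed's surface under its middle; axes as the fixture's. The -y face is 23 mm from the origin; a white-tipped brass anvil screw stands 2 to 12 mm proud of it, unmeasured (holds to 60 N). Clamped the stop holds 25 N; past 0.4 rad it slides with 3 N.
- stop_face (a point): Middle of the stop's face towards the fence (not the anvil's tip, which stands 2 to 12 mm in front of it, 15 mm across), 23 mm above the bench; axes as the fixture's.
- knob (a joint): Turn of the T-knob in rad: 0 = clamped tight as found, grows anticlockwise from above (loosening), end of travel 1.9. It is stuck: breaking it loose takes 0.3 to 0.5 N m; the torque fades to 0.1 N m (free) by 0.4 rad and rises likewise on tightening, up to a stop at -0.2. The knob does not rise. Tight again means below 0.2.
- knob_grip (a point): Centre of the knob's black grip bar, 74 mm above the bench. The bar is 46 mm long (this point's x axis, which turns with the knob), 13 mm thick (y axis) and 18 mm high (z, up, the turning axis); it stands on a 10 to 16 mm thick stem with 19 mm of clear height under the bar above the saddle.
- setting_block: Orange setting block with steel end faces, 34 mm (x) by 60 mm (y, length) by 22 mm high, about 120 g, lying loose on the bed between fence and stop, length along the bed, between the steel strips (2 mm play each side). Origin: centre of its underside. It begins 1 to 15 mm away from the fence. Push on it with less than 20 N.
- tape_roll: Roll of yellow tape lying flat, 97 mm across, 19 mm high; not to be disturbed. Origin: centre of the underside.
- shelf_bin: Blue open picking bin, 158 x 115 x 88 mm; not to be disturbed. Origin: centre of the underside.
- connector: White wire connector with a blue coil, 111 x 102 x 26 mm; not to be disturbed. Origin: centre of the underside.
- tweezers: Steel tweezers lying flat, 119 mm long; not to be disturbed. Origin: centre of the underside.
There are look-alikes about, which are no part of the job. Leave any turquoise look-alike of the setting_block alone.

How it is judged:
By the outcome, as a careful person would: the job done as asked, in the order asked, and still so for the second after the job is handed in, with the robot touching nothing.
It also fails if it takes over 45 s, if anything falls off the work surface, if the arm or the gripper's body presses on something with over 40 N, if the wrist force passes 120 N, or if a joint passes its speed limit or range.

### The arm

A 7-joint arm with a two-finger parallel gripper is mounted at the origin on a cart in front of the work surface, level with it; the furniture and walls round the work are solid. World frame = base frame: x ahead of the robot, y to its left, z up, the work surface at z = 0. Lengths are in m, angles in rad, forces in N, time in s.
With the tool pointing down it reaches from about 0.35 to 0.9 m from the base axis. Payload 7.2 kg.
Tool frame: the origin (TCP) lies between the finger pads; the fingertips stand 19 mm ahead of it and the grasp point (between the pads) is the TCP; z points along the fingers, y is the line along which they close (so a half turn about z gives the same grasp; the last joint's range is limited). The gripper opens to 88 mm and grips with 3 to 60 N. Pads are 20 mm wide; open, the fingers measure 115 mm over their backs; the gripper's body (75 mm by 178 mm) begins 61 mm behind the grasp point.
Start: joints at [-1.273, 0.411, -0.013, 1.596, 0.006, 1.134, -0.082], TCP at [0.224, 0.584, 0.242] pointing down, gripper open.
Joint ranges: [-2.95, 2.95], [-0.29, 1.99], [-1.47, 1.44], [0.14, 2.54], [-1.03, 4.17], [0.13, 1.85], [-2.86, 2.86]. Speed limits (rad/s): [2.39, 2.39, 3.01, 3.01, 3.14, 3.14, 3.14].

### API

Orientations are given as a unit quaternion [x, y, z, w].
In Python, from cell import sense, get_image, camera_info, sign_off gives the robot as it stands. The module is installed in compiled form; this text tells all that it offers.
- The arm moves only by the tool apply_moves, never from a script. Its argument "targets" is a list of rows, each a list of 7 numbers: the turn, a rotation vector about the tool's x, y, z scaled (see below), then the shift along the tool's x, y, z scaled (see below), then the opening, from 0 (shut) to 1 (fully open). A call has 1 to 5 rows; each row shifts and turns the commanded pose from where the row before left it, along the tool's axes as they then stand; what a row does not reach is not made up. The controller multiplies each number of a shift by 0.02 m and each number of a turn by 5 degrees. A row lasts 1/8 s, in which the tool goes at most 62.5 mm and 10.7 degrees, less where a joint would pass 70% of its speed; a pose out of reach is approached as far as the arm can. A call with a number of a shift or a turn outside -1 to 1 is refused whole. A call with a gripper value outside its range is refused whole. The fingers move at their own pace and stop on an object; the grip force is fixed at half the most. Time passes only in rows, so rows that do not move let the fingers close. It gives the time, the measured TCP pose, the force, the opening and the grip force at its end, in the units of the state.
- sense(): the state, without advancing time (a new reading comes with each control period).
- get_image(name): name is "scene" or "side" or "wrist"; returns the picture (384x512x3 uint8, red, green, blue); there is no depth.
- camera_info(name): a dict with "vertical_fov" (degrees; the focal length in pixels is half the picture's height over the tangent of half this angle, whatever the lens; pixels are square), "cx", "cy" (the principal point, pixels), "R" (3x3) and "t" (3): a world point X has camera coordinates R X + t; the wrist camera has in their place "mount" (4x4, takes a point from camera to tool coordinates, whose origin is the TCP and whose axes are the flange's). Camera axes: x right, y down, z forward; pixel columns grow to the right and rows downward; lengths in m; the calibration is good to about 2 mm. The wrist camera is an equidistant fisheye: a pixel r from the principal point sees the ray r / f radians off the axis. A picture is of the moment at which its call begins: read the wrist's pose just before it. camera_info takes no time and is no camera call.
- sign_off(): hands the job in; it is judged then, once.
The state is a dict: "time": time; "joint_positions": joint angles; "qd": joint speeds; "effort": joint torques, N m; "ee_pos": TCP position; "eef_rot": TCP orientation; "wrist_force": force on the tool from outside, world axes, zero at the start; "ft_torque": the same for the moment, N m; "finger_gap": opening from 0.0 (shut) to 1.0 (fully open); "grasp_force": force on a finger pad.
Only numpy, scipy, OpenCV 4.12 (cv2) and the standard library are available. Lean on these libraries where they do the work, as an engineer would, in place of code of your own. Each camera call takes 0.05 s, during which the arm holds its last target. There are 200 camera calls.

## Working session

There is one attempt and no reset: what is moved stays moved. The work goes in short steps, Python scripts to look and compute and a tool call to move; the robot and the scene stay as the last step left them, time stands still between calls to the robot, and variables do not carry over. Pictures are saved under pics/ and viewed, at most 10 in all, crops included, and the job is handed in when it is done.

Besides the shell and the picture viewer there is one more tool, called after ">>>" as name(argument=value, ...), one argument or row to a line, values as JSON. apply_moves: Moves the arm, as the interface text tells. Shifts and turns lie within -1 to 1; 1 stands for 0.02 m of shift or 5 degrees of turn. Its arguments: {"type":"object","properties":{"targets":{"type":"array","items":{"type":"array","items":{"type":"number"}}}},"required":["targets"]}

```bash
mkdir -p pics
python3 - <<'E'
from cell import *
import cv2,numpy as np
s=sense();print({k:np.round(v,3) for k,v in s.items()})
for n in("scene","side","wrist"):
    im=get_image(n);cv2.imwrite(f"pics/{n}0.png",im[:,:,::-1]);c=camera_info(n);print(n,{k:np.round(v,4).tolist() for k,v in c.items()})
a=[cv2.imread(f"pics/{n}0.png") for n in("scene","side")]
cv2.imwrite("pics/a.png",cv2.resize(np.vstack(a),None,fx=.78,fy=.78))
E
```

```text
{'time': np.float64(0.0), 'joint_positions': array([-1.273,  0.412, -0.013,  1.597,  0.006,  1.134, -0.082]), 'qd': array([ 0.   , -0.001,  0.   ,  0.001, -0.001, -0.002, -0.001]), 'effort': array([ 1.0000e-03, -5.8796e+01,  6.4200e-01, -2.9108e+01, -5.4000e-02,
        1.8000e-02,  0.0000e+00]), 'ee_pos': array([0.223, 0.583, 0.241]), 'eef_rot': array([ 0.182,  0.983, -0.001, -0.   ]), 'wrist_force': array([ 0.501,  1.287, -0.163]), 'ft_torque': array([-0.026,  0.061, -0.031]), 'grasp_force': np.float64(0.0), 'finger_gap': np.float64(0.998)}
scene {'vertical_fov': 49.266, 'cx': 250.1369, 'cy': 199.2922, 'R': [[-0.6179, -0.7862, 0.0021], [-0.331, 0.2577, -0.9078], [0.7132, -0.5616, -0.4194]], 't': [0.1799, 0.3129, 0.7419]}
side {'vertical_fov': 44.5783, 'cx': 256.2831, 'cy': 191.5308, 'R': [[0.8278, -0.561, 0.0054], [-0.3365, -0.5042, -0.7953], [0.4489, 0.6565, -0.6062]], 't': [-0.5752, 0.1329, 1.4387]}
wrist {'vertical_fov': 65.7065, 'cx': 256.5906, 'cy': 187.2998, 'mount': [[0.0002, -0.9705, -0.2412, 0.0646], [1.0, 0.0003, -0.0002, -0.0008], [0.0003, -0.2412, 0.9705, -0.1423], [0.0, 0.0, 0.0, 1.0]]}
```

View pics/scene0.png

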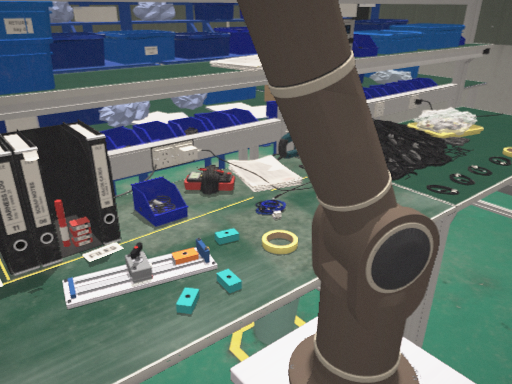

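View pics/side0.png

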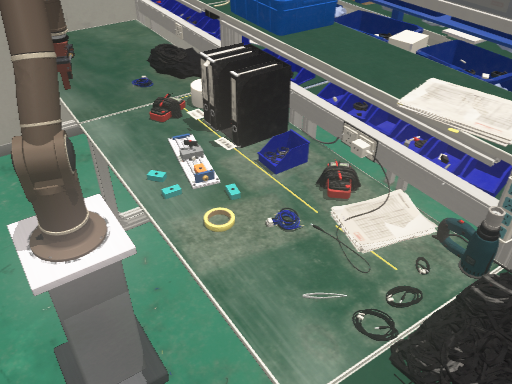

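Scene view shows the fixture from about (68,288) to (203,250), with the fence at the right end, orange block at (185,257), stop and knob at (138,262). In the side view the block is at (200,169). I'll measure these next.

```bash
cat > h.py <<'E'
from cell import *
import cv2,numpy as np
from scipy.spatial.transform import Rotation as Ro
def ray(n,uv,s=None):
    c=camera_info(n);f=192/np.tan(np.radians(c["vertical_fov"])/2)
    d=np.array([uv[0]-c["cx"],uv[1]-c["cy"]])/f
    if n!="wrist":
        R=np.array(c["R"]);return -R.T@np.array(c["t"]),R.T@np.r_[d,1]
    r=np.hypot(*d)+1e-12;v=np.r_[d/r*np.sin(r),np.cos(r)]
    M=np.array(c["mount"]);T=Ro.from_quat(s["eef_rot"]).as_matrix()
    return s["ee_pos"]+T@M[:3,3],T@M[:3,:3]@v
def onz(n,uv,z,s=None):
    o,d=ray(n,uv,s);return o+d*(z-o[2])/d[2]
def blobs(im,lo,hi,amin=15):
    m=cv2.inRange(cv2.cvtColor(im,cv2.COLOR_RGB2HSV),lo,hi)
    k,_,st,ce=cv2.connectedComponentsWithStats(m)
    return m,[(st[i,4],ce[i].round(1).tolist(),st[i,:4].tolist()) for i in range(1,k) if st[i,4]>=amin]
E
python3 - <<'E'
from h import *
for n in("scene","side"):
    im=cv2.imread(f"pics/{n}0.png")[:,:,::-1].copy()
    for a,c,b in blobs(im,(8,170,120),(18,255,255))[1]: print(n,a,c,b,onz(n,c,.03).round(3))
p=[onz("scene",(203,243),.036),onz("scene",(138,275),.012),onz("scene",(137,248),.074)]
print(np.round(p,3)); print(onz("side",(205,175),.036),onz("side",(190,148),.06))
a=[cv2.imread("pics/scene0.png")[225:310,50:240],cv2.imread("pics/side0.png")[125:195,155:255]]
cv2.imwrite("pics/c.png",np.vstack([cv2.resize(a[0],(760,340),interpolation=2),cv2.copyMakeBorder(cv2.resize(a[1],(370,259),interpolation=2),0,0,0,390,0)]))
E
```

```text
scene 97 [186.4, 258.7] [176, 254, 22, 10] [0.468 0.06  0.03 ]
[[ 0.498 -0.007  0.036]
 [ 0.503  0.174  0.012]
 [ 0.52   0.161  0.074]]
[0.47935741 0.00109936 0.036     ] [0.50218296 0.15215178 0.06      ]
```

View pics/c.png

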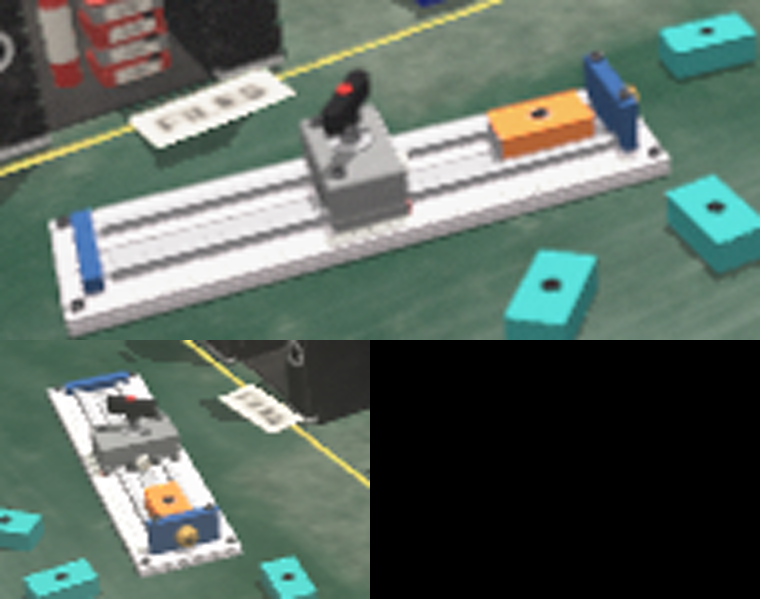

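The crop shows the knob bar with its red dot, the anvil facing the block, and the fence with a brass screw. Before moving I'll check how much clearance the binders leave and the fixture's yaw.

Run:
```python
from h import *
for uv in[(239,146),(289,122),(204,123),(158,120)]: print("side",uv,onz("side",uv,0).round(3))
for uv in[(67.5,307),(217,267.5),(118,238),(20,276)]: print("scene",uv,onz("scene",uv,0).round(3))
```

```text
side (239, 146) [0.711 0.146 0.   ]
side (289, 122) [0.995 0.192 0.   ]
side (204, 123) [0.686 0.386 0.   ]
side (158, 120) [0.534 0.518 0.   ]
scene (67.5, 307) [0.502 0.339 0.   ]
scene (217, 267.5) [ 0.428 -0.002  0.   ]
scene (118, 238) [0.721 0.136 0.   ]
scene (20, 276) [0.691 0.394 0.   ]
```

>>> apply_moves(
  targets=[
    [0,0,0,-1,-0.78,0,1],
    [0,0,0,-1,-0.78,0,1],
    [0,0,0,-1,-0.78,0,1],
    [0,0,0,-1,-0.78,0,1],
    [0,0,0,-1,-0.78,0,1],
  ],
)

```text
time: 0.78
ee_pos: [0.2901, 0.4734, 0.2418]
eef_rot: [0.182, 0.983, 0.0, 0.0]
wrist_force: [-0.5, 0.3, -0.4]
finger_gap: 1.001
grasp_force: 0.0
```

>>> apply_moves(
  targets=[
    [0,0,0,-1,-0.78,0,1],
    [0,0,0,-1,-0.78,0,1],
    [0,0,0,-1,-0.78,0,1],
    [0,0,0,-1,-0.78,0,1],
    [0,0,0,-1,-0.78,0,1],
  ],
)

```text
time: 1.4
ee_pos: [0.3553, 0.3647, 0.2419]
eef_rot: [0.182, 0.983, 0.0, 0.0]
wrist_force: [-0.7, 0.7, 0.1]
finger_gap: 1.0
grasp_force: 0.0
```

>>> apply_moves(
  targets=[
    [0,0,0,-1,-0.78,0,1],
    [0,0,0,-1,-0.78,0,1],
    [0,0,0,-1,-0.78,0,1],
    [0,0,0,-1,-0.78,0,1],
    [0,0,0,-1,-0.78,0,1],
  ],
)

```text
time: 2.02
ee_pos: [0.4205, 0.256, 0.2418]
eef_rot: [0.182, 0.983, 0.0, 0.0]
wrist_force: [0.4, 0.6, 0.2]
finger_gap: 1.002
grasp_force: 0.0
```

>>> apply_moves(
  targets=[
    [0,0,0,-1,-0.78,0,1],
    [0,0,0,-1,-0.78,0,1],
    [0,0,0,-1,-0.78,0,1],
    [0,0,0,0,0,0,1],
    [0,0,0,0,0,0,1],
  ],
)

```text
time: 2.65
ee_pos: [0.4589, 0.1929, 0.2417]
eef_rot: [0.182, 0.983, 0.0, -0.0]
wrist_force: [0.1, -0.0, -0.2]
finger_gap: 1.0
grasp_force: 0.0
```

Run:
```python
from h import *
s=sense();print(s["ee_pos"],s["eef_rot"],s["joint_positions"].round(2));np.save("w1.npy",s,allow_pickle=True)
im=get_image("wrist");cv2.imwrite("pics/w1.png",im[:,:,::-1])
```

```text
[0.45888576 0.19288001 0.24169477] [ 1.81955678e-01  9.83306687e-01  2.69378520e-04 -1.32961840e-04] [-0.68  0.19  0.21  1.91 -0.05  1.05  0.76]
```

View pics/w1.png

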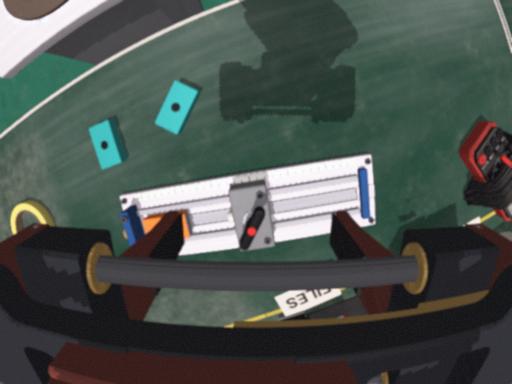

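The wrist view shows the stop at (250,210) and the knob bar from about (262,210) to (245,247), with the red dot at (252,231). The bed's near edge runs from (122,196) to (371,156).

Run:
```python
from h import *
s=np.load("w1.npy",allow_pickle=True).item();im=cv2.imread("pics/w1.png")[:,:,::-1].copy()
A,B=onz("wrist",(122,195),.012,s),onz("wrist",(371,155),.012,s);d=B-A
print("bed",A.round(3),B.round(3),np.hypot(*d[:2]),"yaw",np.degrees(np.arctan2(-d[0],d[1])))
g=im[205:255,230:280].max(2);r=(im[205:255,230:280,0]>120)&(im[205:255,230:280,1]<70)
m=((g<60)|r).astype(np.uint8)
k,l,st,ce=cv2.connectedComponentsWithStats(m);i=1+st[1:,4].argmax();print(st[i],ce[i]+[230,205])
ys,xs=np.where(l==i)
P=np.array([onz("wrist",(x+230,y+205),.080,s)[:2] for x,y in zip(xs,ys)],np.float32)
rr=cv2.minAreaRect(P*1000);print("rect",rr);bp=cv2.boxPoints(rr)
w,v=np.linalg.eigh(np.cov(P.T));print("mean",P.mean(0),"bar az",np.degrees(np.arctan2(v[1,1],v[0,1])),np.sqrt(w*12))
ry,rx=np.where(r);print("red",onz("wrist",(rx.mean()+230,ry.mean()+205),.083,s) if len(rx) else 0)
cv2.imwrite("pics/w1c.png",cv2.resize(im[150:265,110:390,::-1],None,fx=2.8,fy=2.8,interpolation=2))
```

```text
bed [0.428 0.003 0.012] [0.498 0.34  0.012] 0.3438006331119712 yaw -11.725161088776812
[ 10   2  24  42 440] [251.62045455 226.875     ]
rect ((509.2437438964844, 165.74664306640625), (12.910028457641602, 53.11664962768555), 44.25344467163086)
mean [0.5087599  0.16701819] bar az 135.89213306454093 [0.01189228 0.05057323]
red [0.5118549  0.16532675 0.083     ]
```

View pics/w1c.png

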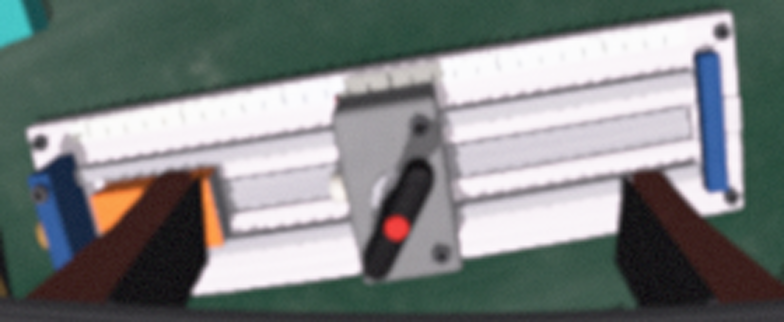

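>>> apply_moves(
  targets=[
    [0,0,0.92,0,0,0,1],
    [0,0,0.92,0,0,0,1],
    [0,0,0.92,0,0,0,1],
    [0,0,0.92,0,0,0,1],
    [0,0,0.92,0,0,0,1],
  ],
)

```text
time: 3.32
ee_pos: [0.4587, 0.1937, 0.2416]
eef_rot: [0.375, 0.927, 0.0, -0.0]
wrist_force: [-0.2, 0.2, 0.1]
finger_gap: 1.001
grasp_force: 0.0
```

>>> apply_moves(
  targets=[
    [0,0,0,-0.95,0.27,1,1],
    [0,0,0,-0.95,0.27,1,1],
    [0,0,0,-0.95,0.26,1,1],
    [0,0,0,0,0,1,1],
    [0,0,0,0,0,0,1],
  ],
)

```text
time: 3.95
ee_pos: [0.5101, 0.1651, 0.1603]
eef_rot: [0.374, 0.928, -0.001, -0.001]
wrist_force: [-0.5, -0.3, -0.2]
finger_gap: 1.002
grasp_force: 0.0
```

Run:
```python
from h import *
s=sense();print(s["ee_pos"],s["eef_rot"].round(4),s["joint_positions"].round(2))
R=Ro.from_quat(s["eef_rot"]).as_matrix();print("y az",np.degrees(np.arctan2(R[1,1],R[0,1])))
im=get_image("wrist");np.save("w2.npy",s,allow_pickle=True);cv2.imwrite("pics/w2.png",im[:,:,::-1])
r=((im[...,0]>120)&(im[...,1]<70)).astype(np.uint8);k,_,st,ce=cv2.connectedComponentsWithStats(r)
for i in range(1,k):
    if st[i,4]>20:print(st[i],ce[i],onz("wrist",ce[i],.083,s).round(4))
```

```text
[0.5101187  0.16513945 0.16029546] [ 0.3737  0.9276 -0.001  -0.0012] [-0.62  0.36  0.28  1.92 -0.12  0.89  0.52]
y az 46.11342859367204
[480   0  28  39 215] [489.11162791  19.51627907] [0.5368 0.4414 0.083 ]
[493  10  10  12  94] [497.62765957  15.43617021] [0.5404 0.457  0.083 ]
[254 195  12  13 128] [259.5 201. ] [0.5119 0.1656 0.083 ]
```

View pics/w2.png

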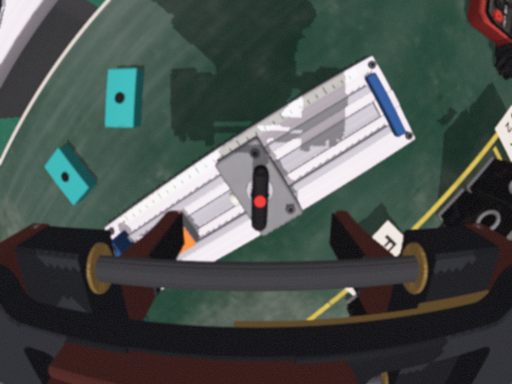

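The bar stands vertical in the image and lies between the fingers, with the red dot at (259.5,201). The TCP is within 2 mm of it, so I'll descend and grip.

>>> apply_moves(
  targets=[
    [0,0,0,-0.05,0.08,1,1],
    [0,0,0,0,0,1,1],
    [0,0,0,0,0,1,1],
    [0,0,0,0,0,1,0.6],
    [0,0,0,0,0,0.3,0.4],
  ],
)

```text
time: 4.62
ee_pos: [0.513, 0.1658, 0.0757]
eef_rot: [0.374, 0.928, 0.0, -0.0]
wrist_force: [0.3, 0.1, 1.0]
finger_gap: 0.811
grasp_force: 0.0
```

>>> apply_moves(
  targets=[
    [0,0,0,0,0,0,0.3],
    [0,0,0,0,0,0,0],
    [0,0,0,0,0,0,0],
    [0,0,0,0,0,0,0],
  ],
)

```text
time: 5.12
ee_pos: [0.5135, 0.1652, 0.0761]
eef_rot: [0.374, 0.927, 0.0, 0.0]
wrist_force: [0.2, 0.3, 0.5]
finger_gap: 0.354
grasp_force: 0.0
```

Run:
```python
from h import *
s=sense();print({k:np.round(v,3).tolist() for k,v in s.items()})
```

```text
{'time': 5.125, 'joint_positions': [-0.591, 0.479, 0.245, 1.974, -0.173, 0.708, 0.563], 'qd': [0.0, 0.004, -0.001, 0.003, -0.001, 0.0, 0.001], 'effort': [-0.017, -53.376, 4.212, -20.614, -0.025, 0.053, -0.002], 'ee_pos': [0.513, 0.165, 0.076], 'eef_rot': [0.374, 0.927, 0.0, 0.0], 'wrist_force': [0.212, 0.339, 0.481], 'ft_torque': [-0.005, 0.017, -0.005], 'grasp_force': 0.0, 'finger_gap': 0.354}
```

>>> apply_moves(
  targets=[
    [0,0,0,0,0,0,0],
    [0,0,0,0,0,0,0],
  ],
)

```text
time: 5.38
ee_pos: [0.5132, 0.165, 0.0757]
eef_rot: [0.374, 0.927, 0.0, -0.0]
wrist_force: [-1.1, 0.4, 2.0]
finger_gap: 0.149
grasp_force: 29.9
```

>>> apply_moves(
  targets=[
    [0,0,0,0,0,0,0],
    [0,0,0,0,0,0,0],
  ],
)

```text
time: 5.62
ee_pos: [0.5133, 0.165, 0.0757]
eef_rot: [0.374, 0.927, 0.0, -0.0]
wrist_force: [-0.7, -0.4, 1.9]
finger_gap: 0.145
grasp_force: 29.8
```

```bash
cat > st.py <<'E'
from h import *
s=sense();R=Ro.from_quat(s["eef_rot"]).as_matrix()
y=np.array([.205,.979,0])
print("t",s["time"],"p",s["ee_pos"].round(4),"yaz",np.degrees(np.arctan2(R[1,1],R[0,1])).round(2),"F",s["wrist_force"].round(2),"Fyf",(s["wrist_force"]@y).round(2),"T",s["ft_torque"].round(3),"gap",s["finger_gap"].round(3),"g",s["grasp_force"].round(1),"yf",(s["ee_pos"]@y).round(4))
E
python3 st.py
```

```text
Traceback (most recent call last):
  File "st.py", line 4, in <module>
    print("t",s["time"],"p",s["ee_pos"].round(4),"yaz",np.degrees(np.arctan2(R[1,1],R[0,1])).round(2),"F",s["wrist_force"].round(2),"Fyf",(s["wrist_force"]@y).round(2),"T",s["ft_torque"].round(3),"gap",s["finger_gap"].round(3),"g",s["grasp_force"].round(1),"yf",(s["ee_pos"]@y).round(4))
                                                                                                                                                                                                          ^^^^^^^^^^^^^^^^^^^^^
AttributeError: 'float' object has no attribute 'round'
```

Gripped, with a 12.8 mm gap and small forces. Now the twist to break it loose.

>>> apply_moves(
  targets=[
    [0,0,-0.8,0,0,0,0],
    [0,0,-0.8,0,0,0,0],
    [0,0,-0.8,0,0,0,0],
  ],
)

```text
time: 6.0
ee_pos: [0.5135, 0.1653, 0.0755]
eef_rot: [0.274, 0.962, 0.0, 0.0]
wrist_force: [1.3, 1.3, -2.1]
finger_gap: 0.148
grasp_force: 30.0
```

```bash
sed -i 's/s\["finger_gap"\].round(3)/np.round(s["finger_gap"],3)/;s/s\["grasp_force"\].round(1)/np.round(s["grasp_force"],1)/' st.py; python3 st.py
```

```text
t 6.0 p [0.5135 0.1653 0.0755] yaz 58.14 F [ 1.26  1.28 -2.1 ] Fyf 1.51 T [ 0.292 -0.25  -0.42 ] gap 0.148 g 30.0 yf 0.2671
```

>>> apply_moves(
  targets=[
    [0,0,-0.9,0,0,0,0],
    [0,0,-0.9,0,0,0,0],
    [0,0,-0.9,0,0,0,0],
    [0,0,-0.9,0,0,0,0],
    [0,0,-0.9,0,0,0,0],
  ],
)

```text
time: 6.62
ee_pos: [0.5137, 0.1657, 0.0754]
eef_rot: [0.081, 0.997, 0.0, 0.0]
wrist_force: [1.7, 1.9, -4.1]
finger_gap: 0.143
grasp_force: 29.8
```

```bash
python3 st.py
```

```text
t 6.625 p [0.5137 0.1657 0.0754] yaz 80.72 F [ 1.7   1.89 -4.08] Fyf 2.2 T [ 0.498 -0.416 -0.172] gap 0.143 g 29.8 yf 0.2675
```

>>> apply_moves(
  targets=[
    [0,0,-0.9,0,0,0,0],
    [0,0,-0.9,0,0,0,0],
    [0,0,-0.9,0,0,0,0],
    [0,0,-0.9,0,0,0,0],
    [0,0,-0.9,0,0,0,0],
  ],
)

```text
time: 7.25
ee_pos: [0.5136, 0.1658, 0.0754]
eef_rot: [-0.115, 0.993, 0.0, 0.0]
wrist_force: [1.2, 2.7, -3.2]
finger_gap: 0.144
grasp_force: 29.8
```

>>> apply_moves(
  targets=[
    [0,0,-0.6,0,0,0,0],
    [0,0,0,0,0,0,0],
  ],
)

```text
time: 7.5
ee_pos: [0.5135, 0.1656, 0.0755]
eef_rot: [-0.14, 0.99, 0.0, 0.0]
wrist_force: [0.8, 1.8, -4.0]
finger_gap: 0.146
grasp_force: 29.8
```

```bash
python3 st.py
python3 - <<'E'
from h import *
s=sense();im=get_image("wrist");np.save("w3.npy",s,allow_pickle=True);cv2.imwrite("pics/w3.png",im[:,:,::-1]);print(s["joint_positions"])
E
```

```text
t 7.5 p [0.5135 0.1656 0.0755] yaz 106.05 F [ 0.79  1.82 -4.02] Fyf 1.94 T [ 0.532 -0.374 -0.016] gap 0.146 g 29.8 yf 0.2674
[-0.380617    0.47270603 -0.02661854  1.95956007  0.01787582  0.70888185
  1.43305361]
```

View pics/w3.png

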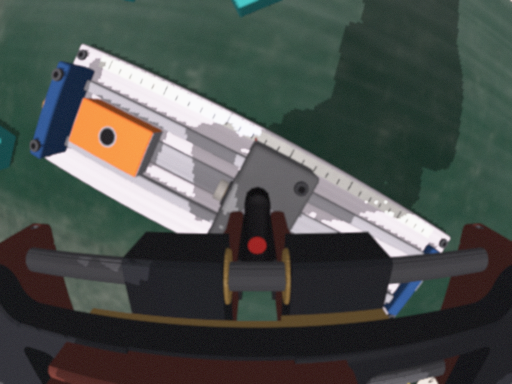

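The knob has turned with the gripper from 46° to 106° (60°), the torque has faded, and the bar is still straight in the jaws. The block is at (113,136) near the fence and the anvil tip is at about (220,188). Next I'll measure the yaw and the travel.

Run:
```python
from h import *
s=np.load("w3.npy",allow_pickle=True).item()
f=lambda u,z:onz("wrist",u,z,s)
A,B=f((82,44),.012),f((450,237),.012);d=B-A;print(A,B,np.hypot(*d[:2]),"yaw",np.degrees(np.arctan2(-d[0],d[1])))
C=f((47,157),.012);print("end edge len",np.hypot(*(C-A)[:2]),"yaw",np.degrees(np.arctan2((C-A)[1],(C-A)[0])))
y=d/np.linalg.norm(d);y[2]=0
for n,u,z in[("fence top",(93,80),.036),("fence bot",(66,153),.036),("block a",(160,131),.034),("block b",(137,175),.034),("blk c",(84,98),.034),("blk d",(69,138),.034),("anvil",(216,189),.023),("saddle",(258,141),.046)]:
    p=f(u,z);print(n,p.round(4),"yf from A end",((p-A)@y).round(4))
print("knob",((s["ee_pos"]-A)@y).round(4), y)
im=cv2.imread("pics/w3.png");cv2.imwrite("pics/w3c.png",cv2.resize(im[40:240,30:330],None,fx=2.6,fy=2.6,interpolation=2))
```

```text
[ 0.42769375 -0.00113362  0.012     ] [0.49645123 0.33819178 0.012     ] 0.3462214874985547 yaw -11.454746777177725
end edge len 0.09708794346937742 yaw -8.532361908433165
fence top [0.4537 0.0333 0.036 ] yf from A end 0.0389
fence bot [0.5079 0.0213 0.036 ] yf from A end 0.038
block a [0.4765 0.0897 0.034 ] yf from A end 0.0987
block b [0.5089 0.0801 0.034 ] yf from A end 0.0958
blk c [0.4671 0.0278 0.034 ] yf from A end 0.0362
blk d [0.4972 0.0209 0.034 ] yf from A end 0.0353
anvil [0.5064 0.1336 0.023 ] yf from A end 0.1477
saddle [0.4654 0.1514 0.046 ] yf from A end 0.157
knob 0.1804 [0.19859391 0.98008186 0.        ]
```

View pics/w3c.png

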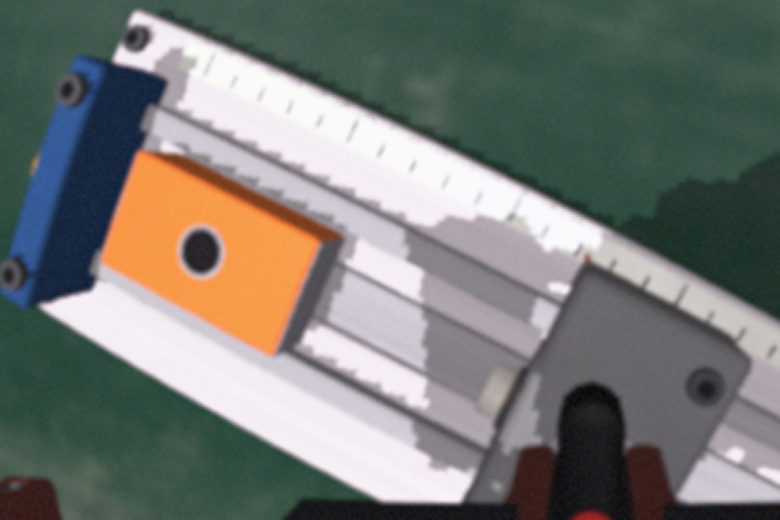

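>>> apply_moves(
  targets=[
    [0,0,0,0.116,-0.222,0,0],
    [0,0,0,0.231,-0.443,0,0],
    [0,0,0,0.231,-0.443,0,0],
    [0,0,0,0.231,-0.443,0,0],
    [0,0,0,0.116,-0.222,0,0],
  ],
)

```text
time: 8.18
ee_pos: [0.505, 0.1244, 0.0755]
eef_rot: [-0.139, 0.99, -0.0, -0.0]
wrist_force: [2.4, 1.8, -8.0]
finger_gap: 0.15
grasp_force: 29.9
```

```bash
python3 st.py
```

```text
t 8.175 p [0.505  0.1244 0.0755] yaz 105.96 F [ 2.39  1.84 -8.04] Fyf 2.29 T [ 0.511 -0.632 -0.043] gap 0.15 g 29.9 yf 0.2253
```

>>> apply_moves(
  targets=[
    [0,0,0,0.058,-0.111,0,0],
    [0,0,0,0.058,-0.111,0.01,0],
    [0,0,0,0.058,-0.111,0,0],
    [0,0,0,0.058,-0.111,0.01,0],
    [0,0,0,0.058,-0.111,0,0],
  ],
)

```text
time: 8.8
ee_pos: [0.5028, 0.1137, 0.0754]
eef_rot: [-0.14, 0.99, 0.0, 0.0]
wrist_force: [0.8, 2.4, -4.7]
finger_gap: 0.146
grasp_force: 29.9
```

```bash
python3 st.py
```

```text
t 8.8 p [0.5028 0.1137 0.0754] yaz 106.06 F [ 0.83  2.45 -4.72] Fyf 2.57 T [ 0.514 -0.347 -0.082] gap 0.146 g 29.9 yf 0.2144
```

>>> apply_moves(
  targets=[
    [0,0,0,0.023,-0.044,0,0],
    [0,0,0,0.023,-0.044,0,0],
    [0,0,0,0.023,-0.044,0,0],
    [0,0,0,0.023,-0.044,0,0],
  ],
)

```text
time: 9.3
ee_pos: [0.502, 0.1099, 0.0754]
eef_rot: [-0.14, 0.99, 0.0, 0.0]
wrist_force: [0.4, 3.8, -1.5]
finger_gap: 0.148
grasp_force: 29.9
```

```bash
python3 st.py
```

```text
t 9.3 p [0.502  0.1099 0.0754] yaz 106.05 F [ 0.42  3.76 -1.46] Fyf 3.76 T [ 0.797 -0.203 -0.161] gap 0.148 g 29.9 yf 0.2105
```

>>> apply_moves(
  targets=[
    [0,0,0,0.023,-0.044,0,0],
    [0,0,0,0.023,-0.044,0,0],
  ],
)

```text
time: 9.55
ee_pos: [0.5017, 0.1078, 0.0754]
eef_rot: [-0.14, 0.99, 0.0, 0.0]
wrist_force: [0.5, 3.3, -0.1]
finger_gap: 0.141
grasp_force: 29.9
```

```bash
python3 st.py
```

```text
t 9.55 p [0.5017 0.1078 0.0754] yaz 106.05 F [ 0.54  3.31 -0.14] Fyf 3.35 T [ 0.754 -0.118 -0.108] gap 0.141 g 29.9 yf 0.2084
```

>>> apply_moves(
  targets=[
    [0,0,0,0.012,-0.022,0,0],
    [0,0,0,0.012,-0.022,0,0],
    [0,0,0,0.012,-0.022,0,0],
  ],
)

```text
time: 9.93
ee_pos: [0.5014, 0.1064, 0.0754]
eef_rot: [-0.14, 0.99, 0.0, 0.0]
wrist_force: [0.3, 3.5, 1.1]
finger_gap: 0.145
grasp_force: 29.9
```

>>> apply_moves(
  targets=[
    [0,0,0,0.012,-0.022,0,0],
    [0,0,0,0.012,-0.022,0,0],
  ],
)

```text
time: 10.18
ee_pos: [0.5012, 0.1054, 0.0754]
eef_rot: [-0.14, 0.99, 0.0, 0.0]
wrist_force: [-0.4, 3.9, 1.9]
finger_gap: 0.149
grasp_force: 29.9
```

```bash
python3 st.py
python3 - <<'E'
from h import *
s=sense();im=get_image("wrist");np.save("w4.npy",s,allow_pickle=True);cv2.imwrite("pics/w4.png",cv2.resize(im[60:240,90:330,::-1],None,fx=3,fy=3,interpolation=2))
E
```

```text
t 10.175 p [0.5012 0.1054 0.0754] yaz 106.05 F [-0.4   3.91  1.91] Fyf 3.75 T [ 0.903 -0.01  -0.1  ] gap 0.149 g 29.9 yf 0.2059
```

View pics/w4.png

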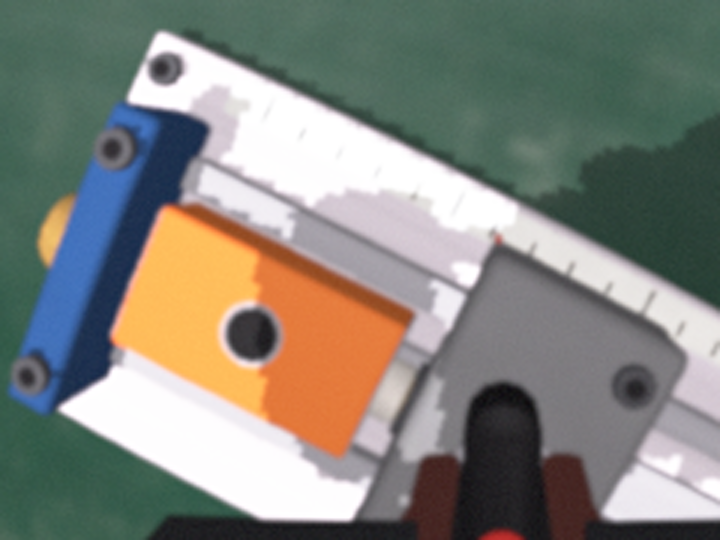

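The picture shows the anvil at or near the block at crop (400,395), with the block still short of the fence. I'll continue in fine steps.

Run:
```python
from h import *
s=np.load("w4.npy",allow_pickle=True).item()
f=lambda u,z:onz("wrist",(u[0]/3+90,u[1]/3+60),z,s)
A=f((161,31),.012);y=np.array([.2,.98,0])
for n,u,z in[("fence in",(209,128),.036),("blk c",(163,207),.034),("blk d",(112,336),.034),("blk a",(413,316),.034),("blk b",(345,458),.034),("saddle",(497,240),.046)]:print(n,((f(u,z)-A)@y).round(4))
print("knob",((s["ee_pos"]-A)@y).round(4),A)
```

```text
fence in 0.0299
blk c 0.027
blk d 0.0272
blk a 0.0864
blk b 0.0869
saddle 0.0942
knob 0.1192 [ 0.42738438 -0.00114921  0.012     ]
```

>>> apply_moves(
  targets=[
    [0,0,0,0.012,-0.022,0,0],
    [0,0,0,0.012,-0.022,0,0],
  ],
)

```text
time: 10.48
ee_pos: [0.5009, 0.1044, 0.0754]
eef_rot: [-0.14, 0.99, 0.0, 0.0]
wrist_force: [0.7, 3.2, 3.1]
finger_gap: 0.148
grasp_force: 29.9
```

>>> apply_moves(
  targets=[
    [0,0,0,0.012,-0.022,0,0],
    [0,0,0,0.012,-0.022,0,0],
  ],
)

```text
time: 10.72
ee_pos: [0.5007, 0.1034, 0.0754]
eef_rot: [-0.14, 0.99, 0.0, 0.0]
wrist_force: [0.2, 3.4, 4.7]
finger_gap: 0.145
grasp_force: 29.9
```

>>> apply_moves(
  targets=[
    [0,0,0,0.012,-0.022,-0.01,0],
    [0,0,0,0.012,-0.022,0,0],
  ],
)

```text
time: 10.98
ee_pos: [0.5005, 0.1024, 0.0754]
eef_rot: [-0.139, 0.99, 0.0, 0.0]
wrist_force: [1.6, 4.7, 1.2]
finger_gap: 0.144
grasp_force: 29.9
```

>>> apply_moves(
  targets=[
    [0,0,0,0.012,-0.022,-0.01,0],
    [0,0,0,0.012,-0.022,0,0],
  ],
)

```text
time: 11.22
ee_pos: [0.5005, 0.1023, 0.0754]
eef_rot: [-0.14, 0.99, 0.0, 0.0]
wrist_force: [3.3, 7.1, -2.6]
finger_gap: 0.145
grasp_force: 29.9
```

```bash
python3 st.py
```

```text
t 11.225 p [0.5005 0.1023 0.0754] yaz 106.07 F [ 3.33  7.07 -2.61] Fyf 7.61 T [ 1.673 -0.667 -0.12 ] gap 0.145 g 29.9 yf 0.2027
```

The stop has seated: motion ceased with about 7.6 N total, so roughly 4–5 N is on the block. I'll tighten in stages while watching the push.

>>> apply_moves(
  targets=[
    [0,0,0.9,0,0,0,0],
    [0,0,0.9,0,0,0,0],
    [0,0,0.9,0,0,0,0],
    [0,0,0.9,0,0,0,0],
  ],
)

```text
time: 11.72
ee_pos: [0.5005, 0.1017, 0.0754]
eef_rot: [0.018, 1.0, 0.0, 0.0]
wrist_force: [3.2, 3.9, -2.6]
finger_gap: 0.142
grasp_force: 29.9
```

```bash
python3 st.py
```

```text
t 11.725 p [0.5005 0.1017 0.0754] yaz 87.93 F [ 3.16  3.94 -2.63] Fyf 4.51 T [ 1.097 -0.716  0.048] gap 0.142 g 29.9 yf 0.2022
```

>>> apply_moves(
  targets=[
    [0,0,0,0.007,-0.039,0,0],
    [0,0,0,0,0,0,0],
  ],
)

```text
time: 11.98
ee_pos: [0.5005, 0.1016, 0.0754]
eef_rot: [0.017, 1.0, 0.001, 0.001]
wrist_force: [3.3, 6.7, -3.6]
finger_gap: 0.144
grasp_force: 29.9
```

>>> apply_moves(
  targets=[
    [0,0,0.9,0,0,0,0],
    [0,0,0.9,0,0,0,0],
    [0,0,0.9,0,0,0,0],
  ],
)

```text
time: 12.35
ee_pos: [0.5005, 0.1012, 0.0754]
eef_rot: [0.135, 0.991, 0.0, 0.0]
wrist_force: [3.6, 5.5, -2.9]
finger_gap: 0.146
grasp_force: 29.9
```

```bash
python3 st.py
```

```text
t 12.35 p [0.5005 0.1012 0.0754] yaz 74.43 F [ 3.6   5.5  -2.89] Fyf 6.12 T [ 1.194 -0.722 -0.039] gap 0.146 g 29.9 yf 0.2016
```

>>> apply_moves(
  targets=[
    [0,0,0,-0.002,-0.03,0,0],
    [0,0,0.7,0,0,0,0],
    [0,0,0.7,0,0,0,0],
  ],
)

```text
time: 12.72
ee_pos: [0.5004, 0.1009, 0.0754]
eef_rot: [0.195, 0.981, 0.001, 0.0]
wrist_force: [3.2, 7.1, -2.9]
finger_gap: 0.144
grasp_force: 29.9
```

```bash
python3 st.py
```

```text
t 12.725 p [0.5004 0.1009 0.0754] yaz 67.48 F [ 3.2   7.07 -2.85] Fyf 7.58 T [ 1.4   -0.801  0.075] gap 0.144 g 29.9 yf 0.2014
```

>>> apply_moves(
  targets=[
    [0,0,0.8,0,0,0,0],
    [0,0,0.8,0,0,0,0],
    [0,0,0.8,0,0,0,0],
  ],
)

```text
time: 13.1
ee_pos: [0.5002, 0.1005, 0.0755]
eef_rot: [0.297, 0.955, 0.0, 0.0]
wrist_force: [2.3, 4.6, 0.8]
finger_gap: 0.146
grasp_force: 30.1
```

```bash
python3 st.py
```

```text
t 13.1 p [0.5002 0.1005 0.0755] yaz 55.49 F [2.29 4.63 0.82] Fyf 5.0 T [ 1.032 -0.547  0.417] gap 0.146 g 30.1 yf 0.2009
```

>>> apply_moves(
  targets=[
    [0,0,0.8,0,0,0,0],
    [0,0,0.8,0,0,0,0],
    [0,0,0.8,0,0,0,0],
  ],
)

```text
time: 13.48
ee_pos: [0.4999, 0.1004, 0.0757]
eef_rot: [0.394, 0.919, -0.0, 0.0]
wrist_force: [0.7, 4.4, 1.9]
finger_gap: 0.15
grasp_force: 30.7
```

```bash
python3 st.py
```

```text
t 13.475 p [0.4999 0.1004 0.0757] yaz 43.54 F [0.73 4.4  1.91] Fyf 4.46 T [ 0.801 -0.234  0.683] gap 0.15 g 30.7 yf 0.2007
```

Tightening torque is about 0.65 N m and the tool is past its original angle. I'll hold it briefly, then let go.

>>> apply_moves(
  targets=[
    [0,0,0.4,0,0,0,0],
    [0,0,0,0,0,0,0],
  ],
)

```text
time: 13.72
ee_pos: [0.4998, 0.1003, 0.0757]
eef_rot: [0.41, 0.912, -0.0, -0.0]
wrist_force: [0.7, 4.3, 3.4]
finger_gap: 0.15
grasp_force: 30.7
```

```bash
python3 st.py
```

```text
t 13.725 p [0.4998 0.1003 0.0757] yaz 41.64 F [0.65 4.33 3.44] Fyf 4.37 T [ 0.971 -0.14   0.676] gap 0.15 g 30.7 yf 0.2007
```

>>> apply_moves(
  targets=[
    [0,0,0,0,0,0,0.3],
    [0,0,0,0,0,0,0.6],
    [0,0,0,0,0,0,0.8],
    [0,0,0,0,0,0,0.8],
    [0,0,0,0,0,0,0.8],
  ],
)

```text
time: 14.35
ee_pos: [0.4998, 0.0999, 0.0756]
eef_rot: [0.41, 0.912, -0.0, -0.0]
wrist_force: [0.2, -0.7, 0.5]
finger_gap: 0.678
grasp_force: 0.0
```

>>> apply_moves(
  targets=[
    [0,0,0,0,0,-0.5,0.8],
    [0,0,0,0,0,-1,0.8],
    [0,0,0,0,0,-1,0.8],
    [0,0,0,0,0,-1,0.8],
    [0,0,0,0,0,-1,0.8],
  ],
)

```text
time: 14.98
ee_pos: [0.5, 0.1, 0.167]
eef_rot: [0.41, 0.912, 0.0, 0.0]
wrist_force: [0.4, 0.3, 0.7]
finger_gap: 0.799
grasp_force: 0.0
```

```bash
python3 st.py
python3 - <<'E'
from h import *
s=sense();im=get_image("wrist");np.save("w5.npy",s,allow_pickle=True);cv2.imwrite("pics/w5.png",im[:,:,::-1])
E
```

```text
t 14.975 p [0.5   0.1   0.167] yaz 41.53 F [0.35 0.27 0.67] Fyf 0.34 T [-0.074  0.015 -0.006] gap 0.799 g 0.0 yf 0.2004
```

View pics/w5.png

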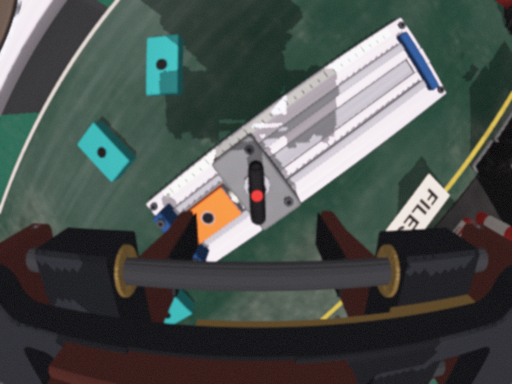

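The stop, block and fence are nipped together around (215,215), and the bar is at (257,192). I'll check the knob angle by comparing the bar's azimuth with the first pictures.

Run:
```python
from h import *
for n,(cx,cy) in(("w2",(259,198)),("w5",(257,192))):
    s=np.load(n+".npy",allow_pickle=True).item();im=cv2.imread(f"pics/{n}.png")[:,:,::-1]
    c=im[cy-38:cy+38,cx-18:cx+18].astype(int);m=((c.max(2)<60)|((c[...,0]>120)&(c[...,1]<70))).astype(np.uint8)
    k,l,st,ce=cv2.connectedComponentsWithStats(m);i=1+st[1:,4].argmax();ys,xs=np.where(l==i)
    P=np.array([onz("wrist",(x+cx-18,y+cy-38),.08,s)[:2] for x,y in zip(xs,ys)])
    w,v=np.linalg.eigh(np.cov(P.T));print(n,st[i],P.mean(0).round(4),np.degrees(np.arctan2(v[1,1],v[0,1]))%180,np.sqrt(12*w))
```

```text
w2 [ 11   5  16  65 856] [0.5101 0.1674] 134.64147374241549 [0.0110194  0.05026292]
w5 [ 10   6  16  64 797] [0.4972 0.1025] 134.55346740666573 [0.01082648 0.05099034]
```

```bash
python3 -c "
from cell import *
print(sign_off())"
```

```text
the job is handed in; nothing more can be done
None
```

I broke the knob loose, undid it about 60°, and slid the stop until it nipped the block lightly against the fence (about 5–8 N at the wrist, sliding friction included). I then tightened the knob back to its original angle at roughly 0.65 N m, let go and handed the job in at about 15 s, judging the block held from the forces and a last picture, not from nudging it to test for play.

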